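Open the safety-capped bottle of mould cleaner

ROBOT

A 7-joint arm with a two-finger parallel gripper is mounted at the origin on the work surface. World frame = base frame: x ahead of the robot, y to its left, z up, the work surface at z = 0. Lengths are in m, angles in rad, forces in N, time in s.
With the tool pointing down it reaches from about 0.4 to 0.85 m from the base axis. Payload 4.4 kg.
Tool frame: the origin (TCP) lies on the centre line of the jaws, within the pads' length; the fingertips stand 14 mm ahead of it and the grasp point (between the pads) lies 5 mm behind it; z points along the fingers, y is the line along which they close (so a half turn about z gives the same grasp; the last joint's range is limited). The gripper opens to 94 mm and grips with 3 to 60 N. Pads are 16 mm wide; open, the fingers measure 119 mm over their backs; the gripper's body (75 mm by 177 mm) begins 78 mm behind the grasp point.
Start: joints at [1.091, 0.628, 0.038, 1.517, -0.027, 0.996, -0.02], TCP at [0.261, -0.595, 0.219] pointing down, gripper open.
Joint ranges: [-3.06, 3.06], [-0.37, 2.12], [-1.25, 1.32], [0.18, 2.47], [-1.1, 4.24], [0.23, 1.98], [-2.94, 2.94]. Speed limits (rad/s): [2.57, 2.57, 3.14, 3.14, 3.14, 3.14, 3.14].

INTERFACE

Orientations are given as [roll, pitch, yaw] about the fixed x, y, z axes, in that order (R = Rz(yaw) Ry(pitch) Rx(roll)).
In Python, from station import r, get_image, ticket gives the robot as it stands.
- The arm moves only by the shell command python3 -m jog 'ROWS' [FORCE]. ROWS is a JSON object of lists of equal length, an entry for each row: "travel": the shift along the world's x, y, z scaled (see below), a list of three; "turn": the turn about the world's z scaled (see below); "grip": the opening, from 0 (shut) to 1 (fully open). A call has 1 to 20 rows; each row shifts and turns the commanded pose from where the row before left it; what a row does not reach is not made up. The controller multiplies each number of a shift by 40 mm and each number of a turn by 5 degrees. A row lasts 1/12 s, in which the tool goes at most 41.7 mm and 7.16 degrees, less where a joint would pass 70% of its speed; a pose out of reach is approached as far as the arm can. A call with a number of a shift or a turn outside -1 to 1 is refused whole. A call with a gripper value outside its range is refused whole. The fingers move at their own pace and stop on an object; FORCE is the grip in N (left out, the last holds). Time passes only in rows, so rows that do not move let the fingers close. It gives the time, the measured TCP pose, the force, the opening and the grip force at its end, in the units of the state.
- r.observe(): the state, without advancing time (a new reading comes with each control period).
- get_image(name): name is "scene" or "top" or "wrist"; returns a dict with "img" (480x640x3 uint8, red, green, blue), "mtx" (3x3 intrinsics, pixels), "cam_to_world" (4x4, takes a point from camera to world coordinates). Camera axes: x right, y up, looking along -z (the intrinsics and any distortion apply to the point x, -y, -z); pixel columns grow to the right and rows downward; lengths in m; the calibration is good to about 2 mm. A picture is of the moment at which its call begins. There is no depth.
- ticket.sign_off(): hands the job in; it is judged then, once.
The state is a dict: "clock": time; "q": joint angles; "qvel": joint speeds; "effort": joint torques, N m; "ee_pos": TCP position; "ee_rot": TCP orientation; "wrist_force": force on the tool from outside, world axes, zero at the start; "moment": the same for the moment, N m; "finger_gap": finger opening in m; "grasp_force": force on a finger pad.
Only numpy, scipy, OpenCV 4.12 (cv2) and the standard library are available. Lean on these libraries where they do the work, as an engineer would, in place of code of your own. Each camera call takes 0.05 s, during which the arm holds its last target. There are 200 camera calls.

TASK

Open the square cleaner bottle in the bench holder: press its push-and-turn safety cap down, keep it pressed while turning it anticlockwise (seen from above) by a bit under a quarter turn, then lift it off. Finish while holding the cap in the gripper, upright and still, about 5 cm straight above the open neck; do not put it down or let go. Leave the moulds, the jar and the brush where they are.

Things in the scene. Friction and masses are not known exactly. Their poses are not given: they have to be found in the camera images.
- cap: Safety cap of the square bottle. Origin: centre of its underside, z up. Locked at the start, its x axis along the bottle's: it neither turns nor lifts. Pressed down 5 mm or more (6 to 8 is right, 9 is the bottom) it turns anticlockwise from above; keep it pressed for the first 55 degrees. From 60 to 135 degrees it is free and lifts straight off; aim for 75 to 80. Clockwise is blocked.
- cap_center (a point): Centre of the cap, half-way up it; axes as the cap's. Plain grey ribbed plastic cap, 54 mm diameter, 38 mm high, 30 to 55 g; its centre starts 191 mm above the bench, its top at 210 mm. The upper 20 mm is solid and round: it can be gripped across at any yaw. Below that is a hollow skirt with two inner lugs.
- bottle: White square plastic bottle, 92 mm wide, held fast in a low aluminium holder bolted to the bench (base 150 x 130 mm, walls 50 mm high): it neither moves nor turns. Shoulder at 151 mm height, round neck above it. Origin at the centre of the holder's underside on the bench, z up along the neck.
- bottle_mouth (a point): Centre of the neck's rim, on the bottle's axis, 181 mm above the bench; at the start the cap's underside hangs 9 mm below it and the cap's top stands 29 mm above it. The neck is 33 mm wide, 45 mm over its lugs. Axes as the bottle's.
- insert (a joint): How far the spring insert in the neck, on which the cap rests, is pressed down (m): 0 at rest, 0.009 fully down. It starts to give at about 6.5 N, needs about 12 N at 6 mm and 14.5 N at the bottom.
- mould_a: Bystander: small open copper baking mould, 55 mm wide at the rim, 50 mm high, loose on the bench. Origin under its centre.
- mould_b: Bystander: second such mould.
- jar: Bystander: round white jar with a plain cap, 68 mm wide, 110 mm high, loose on the bench, clearly lower than the square bottle. Origin under its centre.
- brush: Bystander: pastry brush lying on the bench.

How it is judged:
On the way, in this order (a step that is already met when the one before it is completed fails the run):
1. the cap is pressed down on the bottle (value of joint insert above 0.004 m and horizontal distance between cap_center and bottle_mouth below 0.008 m), for 0.1 s.
2. the cap has been turned free while still on the neck (angle between the x axis of cap and the x axis of bottle, either way round above 0.85 rad and z of cap in the frame of bottle_mouth below 0 m and horizontal distance between cap_center and bottle_mouth below 0.01 m), for 0.1 s.
At the end, for the whole second after the job is handed in: The fingers hold the cap (over 1 N), still (under 3 cm/s) and upright within 14 degrees, its underside 20 to 120 mm above the neck's rim and its centre within 30 mm of the bottle's axis, not touching the bottle; moulds, jar and brush within 30 mm of their starts (z of cap in the frame of bottle_mouth between 0.02 and 0.12 m and horizontal distance between cap_center and bottle_mouth below 0.03 m and angle between cap's own z axis and vertical below 0.25 rad and linear speed of cap below 0.03 m/s and contact force between cap and the fingers above 1 N and contact force between cap and bottle below 0.05 N and distance of each of mould_a, mould_b, jar, brush from where it was at the start of the episode below 0.03 m); the arm keeps its last pose, push and grip.
It fails at once if a mould, the jar or the brush is pushed away or knocked over (distance of any of mould_a, mould_b, jar, brush from where it was at the start of the episode above 0.03 m or angle between any of jar, mould_a, mould_b's own z axis and vertical above 0.5 rad).
It also fails if it takes over 35 s, if anything falls off the work surface, if the arm or the gripper's body presses on something with over 40 N, if the wrist force passes 120 N, or if a joint passes its speed limit or range.

## Working session

There is one attempt and no reset: what is moved stays moved. The work goes in short steps, Python scripts to look and compute and a shell command to move; the robot and the scene stay as the last step left them, time stands still between calls to the robot, and variables do not carry over. Pictures are saved under pics/ and viewed, at most 10 in all, crops included, and the job is handed in when it is done.

```bash
mkdir -p pics; python3 - <<'E'
from station import r,get_image
import cv2,pickle
o=r.observe();print({k:o[k] for k in('clock','ee_pos','ee_rot','wrist_force','finger_gap')})
d={n:get_image(n) for n in('scene','top')}
pickle.dump(d,open('im.pkl','wb'))
for n in d: cv2.imwrite(f'pics/{n}.png',d[n]['img'][:,:,::-1])
E
```

```text
{'clock': 0.0, 'ee_pos': array([ 0.26111724, -0.59454544,  0.21855761]), 'ee_rot': array([-3.13969587e+00,  1.67944341e-05,  4.13770302e-01]), 'wrist_force': array([ 0.4385752 , -0.71022263,  0.64519384]), 'finger_gap': 0.09396924804361745}
```

View pics/scene.png

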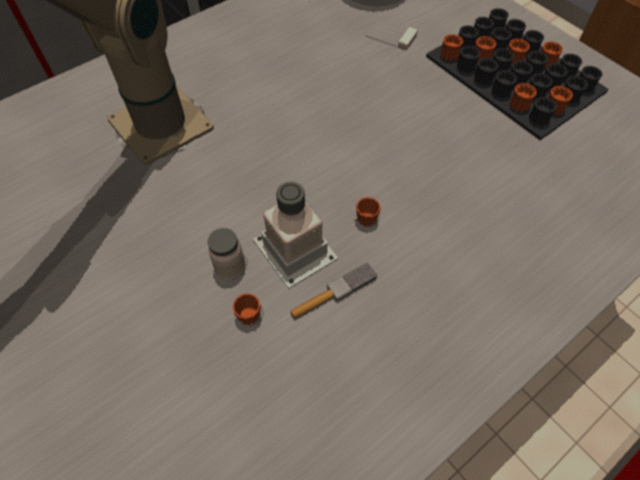

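View pics/top.png

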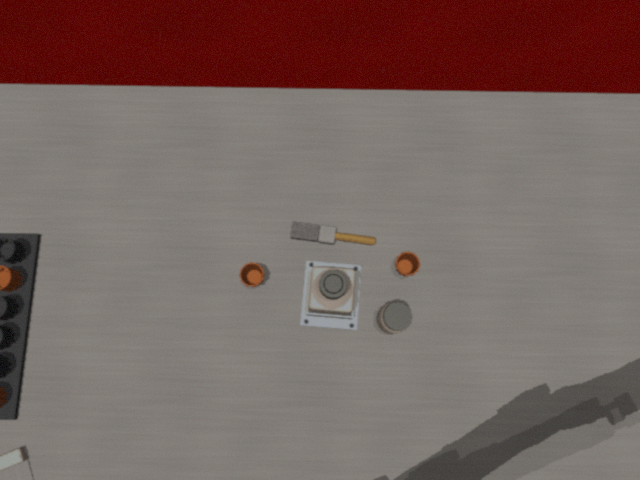

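The scene view shows the cap top at about (291,190), and the top view shows it at about (334,284). In the top view the jar is at (396,316), the moulds at (253,275) and (406,264), and the brush at (335,235).

```bash
cat > h.py <<'E'
import numpy as np
def ray(d,u,v):
    c=np.linalg.inv(d['mtx'])@[u,v,1]; T=d['cam_to_world']
    return T[:3,3],T[:3,:3]@(c*[1,-1,-1])
def onz(d,u,v,z):
    o,k=ray(d,u,v); return o+k*(z-o[2])/k[2]
def pix(d,p):
    T=d['cam_to_world'];c=T[:3,:3].T@(np.array(p)-T[:3,3])
    q=d['mtx']@(c*[1,-1,-1]);return q[:2]/q[2]
E
python3 - <<'E'
import pickle,cv2,numpy as np
from h import *
d=pickle.load(open('im.pkl','rb'));print([k for k in d['top']]);print(d['top']['cam_to_world'].round(3))
for n,(u,v) in {'top':(334,284),'scene':(291,190)}.items():
    print(n,onz(d[n],u,v,.21))
t=d['top']
for n,u,v,z in(('jar',396,316,.11),('mA',253,275,.05),('mB',406,264,.05),('brush',335,235,.01)):print(n,onz(t,u,v,z))
for c in((311,264),(358,268),(352,325),(305,322)):print(onz(t,*c,.01))
a=t['img'][240:350,280:430];b=d['scene']['img'][165:225,250:330]
a=cv2.resize(a,(600,440),interpolation=2);b=cv2.resize(b,(586,440),interpolation=2)
cv2.imwrite('pics/c1.png',cv2.resize(np.hstack([a,b]),(800,297))[:,:,::-1])
E
```

```text
['img', 'mtx', 'cam_to_world']
[[ 1.800e-02  9.810e-01 -1.950e-01  4.060e-01]
 [-1.000e+00  1.700e-02 -3.000e-03  6.600e-02]
 [ 1.000e-03  1.950e-01  9.810e-01  1.173e+00]
 [ 0.000e+00  0.000e+00  0.000e+00  1.000e+00]]
top [0.52693883 0.0419834  0.21      ]
scene [0.52449893 0.04744434 0.21      ]
jar [ 0.47456627 -0.09084823  0.11      ]
mA [0.56402478 0.21989049 0.05      ]
mB [ 0.59513149 -0.12351879  0.05      ]
brush [0.66820161 0.03617281 0.01      ]
[0.59790846 0.09128833 0.01      ]
[ 0.59042457 -0.01834393  0.01      ]
[ 0.45884137 -0.00512059  0.01      ]
[0.46370986 0.10208648 0.01      ]
```

View pics/c1.png

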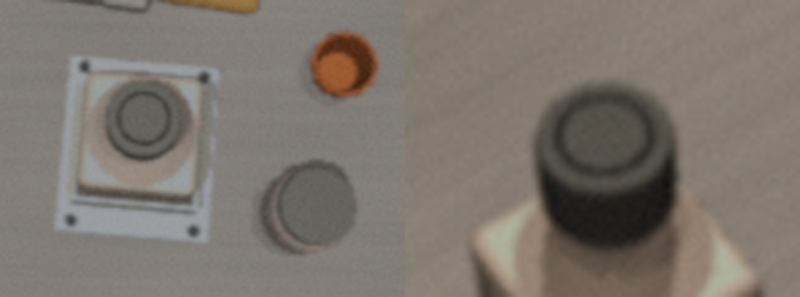

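Both views agree on the cap centre, about (0.527, 0.043), and the holder centre matches at (0.528, 0.042). The start yaw is fine to keep. I'll rise and go over.

```bash
python3 -m jog '{"travel":[[0,0,0.9],[0,0,0.9],[0.37,0.88,0.1],[0.37,0.88,0.1],[0.37,0.88,0],[0.37,0.88,0],[0.37,0.88,0],[0.37,0.88,0],[0.37,0.88,0],[0.37,0.88,0],[0.37,0.88,0],[0.37,0.88,0],[0.37,0.88,0],[0.37,0.88,0],[0.37,0.88,0],[0.37,0.88,0],[0.37,0.88,0],[0.37,0.88,0],[0.37,0.88,0],[0,0,0]],"turn":[0,0,0,0,0,0,0,0,0,0,0,0,0,0,0,0,0,0,0,0],"grip":[1,1,1,1,1,1,1,1,1,1,1,1,1,1,1,1,1,1,1,1]}' 45
```

```text
clock: 1.77
ee_pos: [0.515, 0.0124, 0.2993]
ee_rot: [-3.137, -0.004, 0.425]
wrist_force: [-0.5, 1.2, 0.2]
finger_gap: 0.094
grasp_force: 0.0
```

```bash
python3 - <<'E'
from station import r,get_image
from h import *
import cv2,pickle
d=get_image('wrist');o=r.observe();print(o['clock'],o['ee_pos'],o['ee_rot'],o['q'].round(2) if hasattr(o['q'],'round') else o['q'])
pickle.dump(d,open('w.pkl','wb'));print(pix(d,(.528,.043,.21)),d['cam_to_world'].round(3))
cv2.imwrite('pics/w1.png',d['img'][:,:,::-1])
E
```

```text
1.8167 [0.51372333 0.00798137 0.29904386] [-3.13955022e+00 -7.90423675e-04  4.21739483e-01] [ 0.05  0.35 -0.16  1.78  0.06  1.02 -1.28]
[293.98502561 215.51715776] [[ 0.412  0.884  0.223  0.581]
 [-0.911  0.4    0.096  0.041]
 [-0.005 -0.243  0.97   0.466]
 [ 0.     0.     0.     1.   ]]
```

View pics/w1.png

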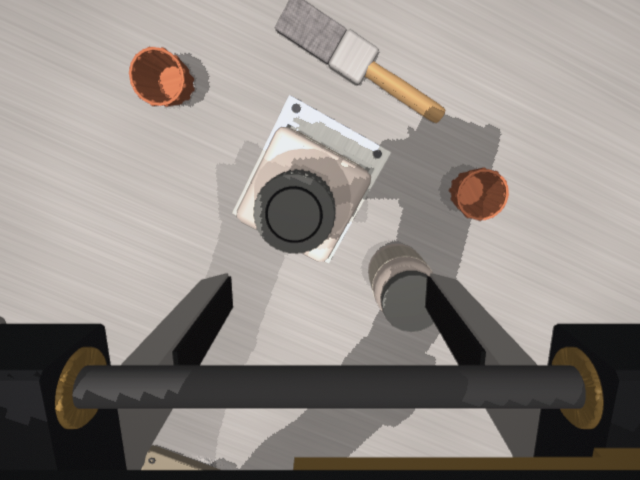

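The wrist view shows the cap top ring at about (294,214). My estimate projects to (294,215.5), which agrees within about 1 mm. The path is clear, so I'll centre over the cap.

```bash
python3 -m jog '{"travel":[[0.19,0.48,0],[0.19,0.48,0],[0,0,0],[0,0,0],[0,0,0]],"turn":[0,0,0,0,0],"grip":[1,1,1,1,1]}'; python3 -c "
from station import r
o=r.observe();print(o['ee_pos'],o['ee_rot'],o['wrist_force'])"
```

```text
clock: 2.23
ee_pos: [0.5276, 0.0397, 0.2992]
ee_rot: [3.141, 0.002, 0.412]
wrist_force: [-0.1, -0.5, -0.2]
finger_gap: 0.094
grasp_force: 0.0
[0.52756346 0.03974767 0.29918402] [3.14076316e+00 1.55690900e-03 4.11988708e-01] [-0.10078388 -0.53022773 -0.18226079]
```

```bash
python3 -m jog '{"travel":[[0.01,0.08,-0.5],[0,0,-0.7],[0,0,-0.7],[0,0,-0.4],[0,0,-0.28],[0,0,0],[0,0,0],[0,0,0]],"turn":[0,0,0,0,0,0,0,0],"grip":[1,1,1,1,1,1,1,1]}' 45; python3 - <<'E'
from station import r,get_image
import cv2
d=get_image('wrist');o=r.observe();print(o['ee_pos'],o['wrist_force'])
cv2.imwrite('pics/w2.png',d['img'][:,:,::-1])
E
```

```text
clock: 2.9
ee_pos: [0.529, 0.0439, 0.1971]
ee_rot: [3.141, -0.001, 0.412]
wrist_force: [-1.1, -0.3, 0.1]
finger_gap: 0.0942
grasp_force: 0.0
[0.5292384  0.04422418 0.19734366] [ 1.62574199 -0.44175166  0.58770116]
```

View pics/w2.png

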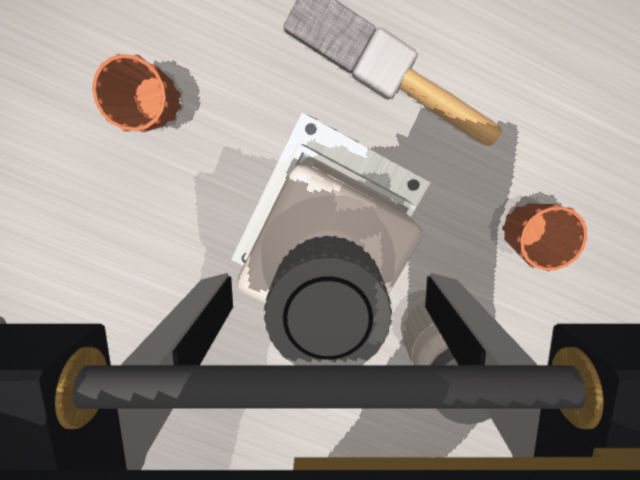

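The cap ring is at (328,318), centred between the fingers (232 and 427). Closing now.

```bash
python3 -m jog '{"travel":[[0,0,0],[0,0,0],[0,0,0],[0,0,0],[0,0,0],[0,0,0],[0,0,0],[0,0,0]],"turn":[0,0,0,0,0,0,0,0],"grip":[0,0,0,0,0,0,0,0]}' 50
```

```text
clock: 3.62
ee_pos: [0.5286, 0.0448, 0.1963]
ee_rot: [3.142, 0.0, 0.414]
wrist_force: [0.4, -0.1, 0.5]
finger_gap: 0.0533
grasp_force: 50.0
```

```bash
python3 -m jog '{"travel":[[0,0,-0.06],[0,0,-0.06],[0,0,-0.06],[0,0,0],[0,0,0],[0,0,0]],"turn":[0,0,0,0,0,0],"grip":[0,0,0,0,0,0]}'
```

```text
clock: 4.12
ee_pos: [0.5287, 0.0449, 0.1902]
ee_rot: [3.141, -0.001, 0.414]
wrist_force: [-3.4, 0.1, 11.0]
finger_gap: 0.0534
grasp_force: 50.0
```

11 N and 6 mm of travel means the cap is down about 5.5 mm. I'll press slightly more and start turning to check the sign.

```bash
python3 -m jog '{"travel":[[0,0,-0.04],[0,0,0],[0,0,0],[0,0,0],[0,0,0],[0,0,0],[0,0,0]],"turn":[0,0,0.5,0.7,0.8,0,0],"grip":[0,0,0,0,0,0,0]}'
```

```text
clock: 4.7
ee_pos: [0.5296, 0.0452, 0.1891]
ee_rot: [3.14, -0.003, 0.589]
wrist_force: [-1.5, -0.0, 12.0]
finger_gap: 0.0531
grasp_force: 50.0
```

```bash
python3 -m jog '{"travel":[[0,0,-0.01],[0,0,0],[0,0,0],[0,0,0],[0,0,0],[0,0,0],[0,0,0],[0,0,0],[0,0,0],[0,0,0],[0,0,0]],"turn":[0.7,0.8,0.8,0.8,0.8,0.8,0.8,0.8,0.7,0,0],"grip":[0,0,0,0,0,0,0,0,0,0,0]}'; python3 - <<'E'
from station import r,get_image
import cv2
d=get_image('wrist');o=r.observe();print(o['q'],o['moment'],o['wrist_force'])
cv2.imwrite('pics/w3.png',d['img'][:,:,::-1])
E
```

```text
clock: 5.62
ee_pos: [0.5299, 0.0458, 0.1888]
ee_rot: [3.139, -0.002, 1.2]
wrist_force: [-1.1, 0.5, 12.8]
finger_gap: 0.0533
grasp_force: 50.0
[ 0.11623313  0.51877785 -0.37455178  1.87734705  0.25805297  0.78904979
 -0.76697659] [0.12459403 0.45949164 0.10112227] [-2.66907397  0.21619277 13.11209773]
```

It has turned 45° with little torque and 13 N down. Continuing to 78°.

```bash
python3 -m jog '{"travel":[[0,0,0],[0,0,0],[0,0,0],[0,0,0],[0,0,0],[0,0,0],[0,0,0],[0,0,0],[0,0,0],[0,0,0],[0,0,0],[0,0,0]],"turn":[0.7,0.8,0.8,0.8,0.8,0.8,0.8,0.8,0.3,0,0,0],"grip":[0,0,0,0,0,0,0,0,0,0,0,0]}'; python3 - <<'E'
from station import r,get_image
import cv2
d=get_image('wrist');o=r.observe();print(o['ee_pos'],o['moment'],o['wrist_force'])
cv2.imwrite('pics/w3.png',d['img'][:,:,::-1])
E
```

```text
clock: 6.67
ee_pos: [0.5291, 0.0459, 0.1886]
ee_rot: [3.14, -0.0, 1.776]
wrist_force: [-2.4, 1.8, 12.4]
finger_gap: 0.053
grasp_force: 50.0
[0.52912336 0.04589767 0.18861154] [0.16989037 0.64617409 0.01400939] [-3.50214201  1.3323253  12.07868747]
```

View pics/w3.png

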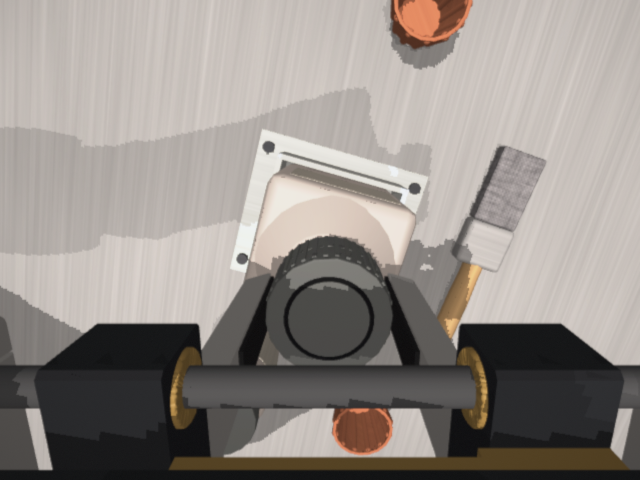

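The cap sits centred between the pads at (330,318), and the tool has turned 78°. I'll lift gently and watch the force for a cap that slipped or stayed locked.

```bash
python3 -m jog '{"travel":[[0,0,0.1],[0,0,0.1],[0,0,0.1],[0,0,0.1],[0,0,0],[0,0,0]],"turn":[0,0,0,0,0,0],"grip":[0,0,0,0,0,0]}'
```

```text
clock: 7.22
ee_pos: [0.5285, 0.0446, 0.2029]
ee_rot: [-3.141, 0.0, 1.775]
wrist_force: [-0.6, -1.4, -0.3]
finger_gap: 0.0528
grasp_force: 50.0
```

It lifts without resistance. Going up to TCP z ≈ 0.255, which puts the underside about 5 cm above the rim.

```bash
python3 -m jog '{"travel":[[0,0,0.2],[0,0,0.3],[0,0,0.3],[0,0,0.3],[0,0,0.2],[0,0,0],[0,0,0],[0,0,0],[0,0,0],[0,0,0],[0,0,0]],"turn":[0,0,0,0,0,0,0,0,0,0,0],"grip":[0,0,0,0,0,0,0,0,0,0,0]}'; python3 - <<'E'
from station import r,get_image
import cv2,numpy as np
d=get_image('scene')['img'];w=get_image('wrist')['img'];o=r.observe();print(o['ee_pos'],o['wrist_force'],o['finger_gap'],o['grasp_force'],np.abs(o['qvel']).max())
cv2.imwrite('pics/f.png',cv2.resize(np.hstack([cv2.resize(d[120:340,180:420],(480,440)),w[40:480]]),(800,314))[:,:,::-1])
E
```

```text
clock: 8.13
ee_pos: [0.5283, 0.0448, 0.2546]
ee_rot: [-3.141, -0.0, 1.775]
wrist_force: [-0.4, 0.2, -0.0]
finger_gap: 0.053
grasp_force: 50.0
[0.52843854 0.04486535 0.25480232] [-0.17116594 -0.55225731 -0.05626724] 0.053295352726120904 49.99981237167958 0.002456378449616574
```

View pics/f.png

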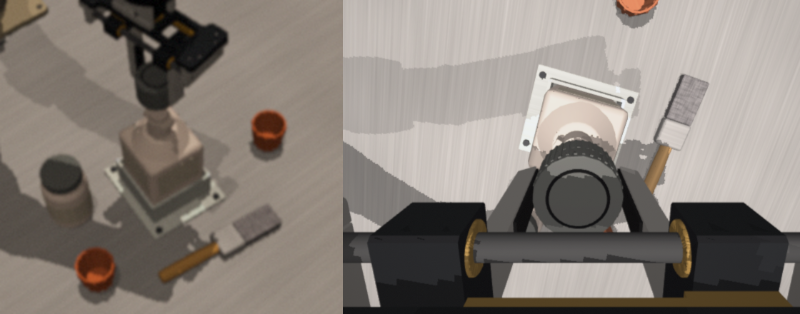

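The scene crop shows the bare neck at about (160,120) with the cap held above it at about (157,85). The wrist crop has the cap upright between the pads at (578,198), and the bystanders haven't moved. Handing in.

```bash
python3 -c "
from station import ticket
print(ticket.sign_off())"
```

```text
the job is handed in; nothing more can be done
None
```

I pressed the cap, turned it about 78° anticlockwise and lifted it off. It was upright and still in the gripper about 5 cm above the open neck when I handed the job in at about 8 s; sign-off returned no verdict.

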